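# Push the control unit into its bracket on the display and swing the clip over it

### The arm

A 6-joint arm with a two-finger parallel gripper is mounted at the origin on the work surface. World frame = base frame: x ahead of the robot, y to its left, z up, the work surface at z = 0. Lengths are in mm, angles in rad, forces in N, time in s.
With the tool pointing down it reaches from about 375 to 925 mm from the base axis. Payload 5.7 kg.
Tool frame: the origin (TCP) lies on the centre line of the jaws, within the pads' length; the fingertips stand 25 mm ahead of it and the grasp point (between the pads) lies 6 mm ahead of it (manip.tip_reach is the distance from the TCP to the fingertips, in mm); z points along the fingers, y is the line along which they close (so a half turn about z gives the same grasp; the last joint's range is limited). The gripper opens to 88 mm and grips with 3 to 60 N. Pads are 20 mm wide; open, the fingers measure 115 mm over their backs; the gripper's body (75 mm by 178 mm) begins 61 mm behind the grasp point.
Start: joints at [-0.115, 0.359, 1.51, -0, 1.272, -0.115], TCP at [599.971, -0.004, 247.623] pointing down, gripper open.
Joint ranges: [-2.97, 2.97], [-1.01, 2.36], [0.21, 2.38], [-0.96, 4.11], [0.2, 2.71], [-2.98, 2.98]. Speed limits (rad/s): [2.39, 2.39, 3.14, 3.14, 3.14, 3.14].

### API

Orientations are given as a 3x3 rotation matrix whose columns are the frame's x, y, z axes.
In Python, from workcell import manip gives the robot as it stands. The module is installed in compiled form; this text tells all that it offers.
- The arm moves only by the tool apply_moves, never from a script. Its argument "targets" is a list that holds one entry, the list of rows, each a list of 5 numbers: the shift along the tool's x, y, z in mm, then the turn about the tool's z in degrees, then the closure in counts, from 0 (fully open) to 255 (shut). A call has 1 to 8 rows; each row shifts and turns the commanded pose from where the row before left it, along the tool's axes as they then stand; what a row does not reach is not made up. A row lasts 1/8 s, in which the tool goes at most 62.5 mm and 10.7 degrees, less where a joint would pass 70% of its speed; a pose out of reach is approached as far as the arm can. A call is refused whole if a number of a shift passes 62.5 or a number of a turn 10.7, either way. A call with a gripper value outside its range is refused whole. The fingers move at their own pace and stop on an object; "force" is the grip in N (left out, the last holds). Time passes only in rows, so rows that do not move let the fingers close. It gives the time, the measured TCP pose, the force, the opening and the grip force at its end, in the units of the state.
- manip.get_state(): the state, without advancing time (a new reading comes with each control period).
- manip.snapshot(name): name is "scene" or "side" or "wrist"; returns a dict with "frame" (384x512x3 uint8, red, green, blue), "camera_matrix" (3x3 intrinsics, pixels), "view" (4x4, takes a point from world to camera coordinates). Camera axes: x right, y down, z forward; pixel columns grow to the right and rows downward; lengths in mm; the calibration is good to about 2 mm. The wrist camera is an equidistant fisheye: a pixel r from the principal point sees the ray r / f radians off the axis. A picture is of the moment at which its call begins. There is no depth.
- manip.close_job(): hands the job in; it is judged then, once.
Trained networks look in the newest picture that a camera, given by its name, has taken for a name from the list of things; names that differ only in an ending like _2 or _b are one class to them, and where a whole thing is asked for, a point or a joint stands for the part that bears it (a point fixed in the world has none). Each returns a list of dicts, best first, with "score" (0 to 1); they miss things now and then, are a little off and sometimes report something else, mostly with a low value. They report only what shows in the picture. A call takes as long as a camera call. They do not tell look-alikes from the thing itself.
- manip.regions_of(camera, name): "region" (384x512 bool, what is visible of it) and "extent" ([centre column, centre row, width, height] as shares, 0 to 1, of the picture: columns of its width, rows of its height, round what is visible of it).
- manip.tip_of(camera, name): "xy" ([column, row] as shares, 0 to 1, of the picture: columns of its width, rows of its height: a listed point, or the origin of a listed thing).
The state is a dict: "time_s": time; "joint_positions": joint angles; "joint_velocities": joint speeds; "tau": joint torques, N m; "tcp_pos": TCP position; "tcp_rot": TCP orientation; "wrist_force": force on the tool from outside, world axes, zero at the start; "moment": the same for the moment, N m; "grip_width": finger opening in mm; "finger_force": force on a finger pad.
Only numpy, scipy, OpenCV 4.12 (cv2) and the standard library are available. Lean on these libraries where they do the work, as an engineer would, in place of code of your own. Each camera call takes 0.05 s, during which the arm holds its last target. There are 200 camera calls.

### The job

On the back of the flat display panel, push the long metal control unit along the panel into the corner of the steel locating bracket, so that it sits flush against both fences. Then push the bracket's swing clip round with a fingertip as far as it goes, so that it lies across the top of the unit. Only push: do not lift or tip the unit, and do not disturb the other things lying about.

Things in the scene. Friction and masses are not known exactly. Their poses are not given: they have to be found in the camera images.
- unit: the long silver metal case with dark vent slots on top, 90 x 160 x 36 mm (its own x, y, z), about 0.3 to 0.6 kg, loose on the panel. Origin: centre of its underside; its y axis is the long way
- bracket: L-shaped steel locating bracket fixed on the panel; fences 22 mm high, 16 mm thick. Origin: inner corner of the L, at the panel's top. In its own frame the long fence's face is x = 0, running from the corner to y = -160 mm; the short fence's face is y = 0, running from the corner to x = -100 mm. The unit belongs at x < 0, y < 0
- home (a point): where the unit's origin is when it is fully home: x = -45, y = -80 mm in the bracket's frame, at the panel's top. The unit's axes are then parallel to the bracket's, its long side on the long fence, one end on the short fence
- clip (a joint): angle of the steel swing clip: a flat arm, 12 mm wide and high, on a post in the long fence, turning about a vertical axis with slight friction (about 1 N at its tip); stays where left. 0: above the long fence, pointing along the bracket's -y; turns clockwise seen from above; 1.57 rad is its stop: pointing along the bracket's -x, over the unit
- clip_pivot (a point): on the clip's pivot axis, at half the arm's height: x = 10, y = -60, z = 46 mm in the bracket's frame. The arm reaches 70 mm from here; its hub has 10 mm radius. The arm's underside is 40 mm above the panel and passes 4 mm over the unit's top
- clip_tip (a point): on the clip arm's centre line, 64 mm from its pivot axis and 46 mm above the panel (half the arm's height)
- panel: black back of a flat display lying on the bench, 440 x 700 mm, 14 mm thick, fixed. Origin: centre of its underside, on the bench; the bracket and unit are on its top
- short_module: a second, shorter silver metal case, 60 x 85 x 32 mm, on the panel to the left; bystander. Origin: centre of its underside
- jar: small clear screw jar with white lid, 44 mm across, 50 mm high, on the panel just left of the bracket's short fence; bystander. Origin: centre of its underside
- foot: grey rubber foot, 32 mm across, 14 mm high, on the panel behind the long fence; bystander. Origin: centre of its underside
- screwdriver: screwdriver 180 mm long lying on the bench left of the panel; bystander
- mug: white mug 80 mm across, 95 mm high, on the bench far left; bystander. Origin: centre of its underside
- spray_can: grey spray can 58 mm across, 170 mm high, on the bench far right; bystander. Origin: centre of its underside
- spool: grey plastic spool 60 mm across, 40 mm high, standing on the bench on the right; bystander. Origin: centre of its underside
Things that resemble listed ones, but are neither listed nor needed, are in the scene too. What is shaped like the unit but turquoise is not meant.

How it is judged:
By the outcome, as a careful person would: the job done as asked, in the order asked, and still so for the second after the job is handed in, with the robot touching nothing.
It also fails if it takes over 61 s, if anything falls off the work surface, if the arm or the gripper's body presses on something with over 40 N, if the wrist force passes 120 N, or if a joint passes its speed limit or range.

## Working session

There is one attempt and no reset: what is moved stays moved. The work goes in short steps, Python scripts to look and compute and a tool call to move; the robot and the scene stay as the last step left them, time stands still between calls to the robot, and variables do not carry over. Pictures are saved under pics/ and viewed, at most 10 in all, crops included, and the job is handed in when it is done.

Besides the shell and the picture viewer there is one more tool, called after "Call:" as name(argument=value, ...) on one line, values as JSON. apply_moves: Moves the arm, as the interface text tells. Its arguments: {"type":"object","properties":{"targets":{"type":"array"},"force":{"type":"number"}},"required":["targets"]}

```bash
mkdir -p pics
cat > h.py <<'E'
from workcell import manip
import numpy as np, cv2
def snap(c,fn=None):
    s=manip.snapshot(c)
    if fn: cv2.imwrite('pics/'+fn,s['frame'][:,:,::-1])
    return s
def ray2z(s,uv,z):
    K=s['camera_matrix'];V=np.array(s['view']);R=V[:3,:3];t=V[:3,3]
    d=R.T@np.linalg.inv(K)@np.array([uv[0],uv[1],1.]);c=-R.T@t
    return c+d*(z-c[2])/d[2]
def proj(s,p):
    K=s['camera_matrix'];V=np.array(s['view']);q=(V[:3,:3]@np.atleast_2d(p).T).T+V[:3,3]
    u=(K@q.T).T;return u[:,:2]/u[:,2:]
E
python3 - <<'E'
from h import *
a=snap('scene','s0.png');b=snap('side','d0.png')
cv2.imwrite('pics/both.png',cv2.resize(np.vstack([a['frame'],b['frame']])[:,:,::-1],None,fx=.78,fy=.78))
for c,s in(('scene',a),('side',b)):
    print(c,s['camera_matrix'].round(1).tolist(),np.array(s['view']).round(3).tolist())
    for n in['unit','bracket','clip','clip_tip','clip_pivot','home','short_module','jar','foot','panel']:
        r=manip.regions_of(c,n);t=manip.tip_of(c,n)
        print(n,[(round(x['score'],2),(np.array(x['extent'])*[512,384,512,384]).round(0).tolist()) for x in r[:3]],[(round(x['score'],2),(np.array(x['xy'])*[512,384]).round(1).tolist()) for x in t[:3]])
E
```

```text
scene [[404.4, 0.0, 265.3], [0.0, 404.4, 190.0], [0.0, 0.0, 1.0]] [[0.055, 0.998, 0.01, 8.29], [0.657, -0.029, -0.753, -242.436], [-0.752, 0.048, -0.658, 1792.792], [0.0, 0.0, 0.0, 1.0]]
unit [(0.89, [222.0, 216.0, 50.0, 41.0]), (0.89, [114.0, 183.0, 50.0, 30.0]), (0.82, [203.0, 164.0, 49.0, 29.0])] [(0.85, [115.3, 187.4]), (0.59, [200.9, 167.0])]
bracket [(0.74, [253.0, 238.0, 54.0, 34.0]), (0.62, [266.0, 232.0, 231.0, 103.0]), (0.51, [135.0, 215.0, 18.0, 25.0])] [(0.74, [278.3, 247.0]), (0.22, [291.5, 231.9])]Traceback (most recent call last):
  File "<stdin>", line 7, in <module>
ValueError: it knows: bracket, clip_pivot, clip_tip, foot, home, jar, mug, panel, screwdriver, short_module, spool, spray_can, unit
```

View pics/both.png

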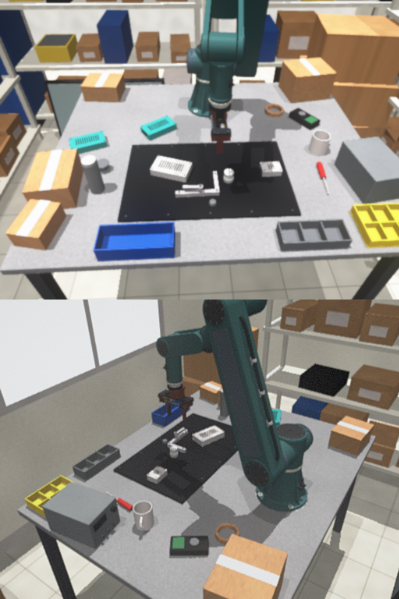

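In the stacked picture, the scene camera shows the silver unit at (222,216) and turquoise cases at (114,183) and (203,164). The bracket is near (253,238), the jar at about (293,224) and the short module at about (347,216). The silver case on the panel fits the description, so I'll confirm it in an enlarged crop.

Run:
```python
from h import *
a=snap('scene');b=snap('side')
ca=cv2.resize(a['frame'][190:270,185:315],(780,480),interpolation=cv2.INTER_CUBIC)
cv2.imwrite('pics/ca.png',ca[:,:,::-1])
cb=cv2.resize(b['frame'][150:240,180:310],(780,540),interpolation=cv2.INTER_CUBIC)
cv2.imwrite('pics/cb.png',cb[:,:,::-1])
print(b['camera_matrix'].round(1).tolist(),np.array(b['view']).round(3).tolist())
for c,s in(('scene',a),('side',b)):
    for n,z in[('unit',14),('bracket',14),('clip_tip',60),('clip_pivot',60),('home',14),('short_module',14),('jar',14),('foot',14),('panel',0)]:
        t=manip.tip_of(c,n)
        print(c,n,[(round(x['score'],2),(np.array(x['xy'])*[512,384]).round(1).tolist(),ray2z(s,np.array(x['xy'])*[512,384],z).round(0).tolist()) for x in t[:3]])
```

```text
[[470.0, 0.0, 256.5], [0.0, 470.0, 186.2], [0.0, 0.0, 1.0]] [[-0.826, -0.564, -0.016, 381.42], [-0.306, 0.472, -0.826, 224.839], [0.473, -0.678, -0.563, 1711.877], [0.0, 0.0, 0.0, 1.0]]
scene unit [(0.79, [220.6, 216.0], [513.0, -190.0, 14.0]), (0.66, [199.9, 164.9], [221.0, -280.0, 14.0]), (0.59, [117.8, 186.9], [342.0, -574.0, 14.0])]
scene bracket [(0.92, [275.4, 245.8], [655.0, -12.0, 14.0])]
scene clip_tip [(0.56, [265.6, 227.2], [616.0, -42.0, 60.0]), (0.47, [234.7, 239.7], [665.0, -140.0, 60.0])]
scene clip_pivot [(0.9, [257.4, 237.4], [658.0, -70.0, 60.0])]
scene home []
scene short_module [(0.69, [343.6, 218.5], [544.0, 231.0, 14.0])]
scene jar [(0.61, [294.3, 231.6], [597.0, 55.0, 14.0])]
scene foot [(0.37, [272.6, 261.3], [717.0, -25.0, 14.0])]
scene panel [(0.87, [266.2, 224.6], [547.0, -35.0, 0.0])]
side unit [(0.79, [267.0, 176.5], [537.0, -194.0, 14.0]), (0.71, [347.7, 155.4], [317.0, -555.0, 14.0])]
side bracket [(0.62, [217.1, 187.0], [673.0, -8.0, 14.0])]
side clip_tip [(0.47, [235.2, 164.2], [672.0, -142.0, 60.0])]
side clip_pivot [(0.71, [227.6, 173.2], [656.0, -65.0, 60.0])]
side home [(0.85, [240.9, 183.9], [600.0, -83.0, 14.0])]
side short_module [(0.68, [200.0, 225.2], [566.0, 234.0, 14.0])]
side jar [(0.71, [222.4, 203.7], [579.0, 76.0, 14.0])]
side foot [(0.5, [212.7, 184.5], [701.0, -12.0, 14.0])]
side panel [(0.58, [240.6, 196.9], [556.0, -19.0, 0.0])]
```

View pics/ca.png

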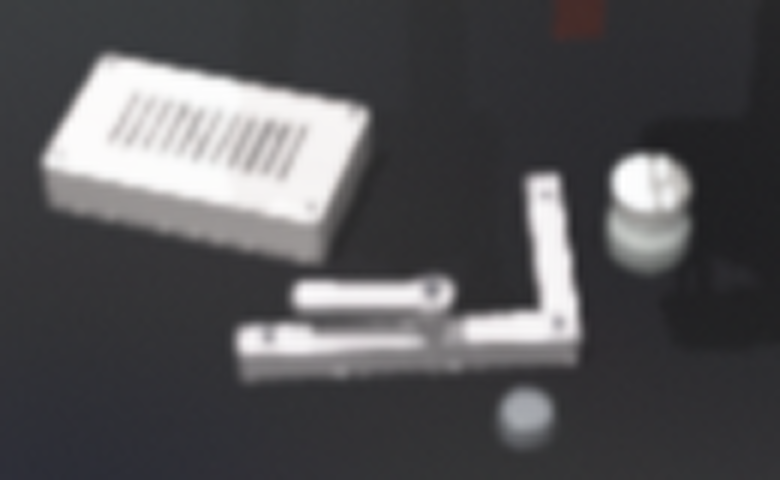

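View pics/cb.png

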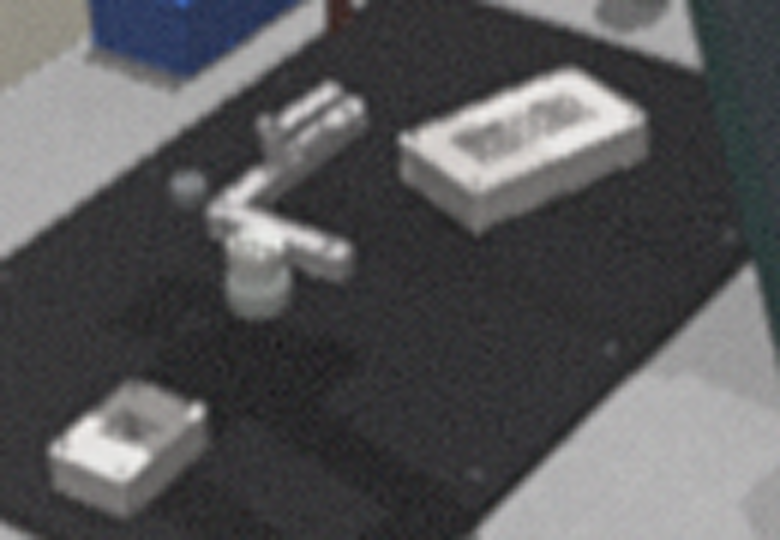

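The enlarged scene crop confirms it: the silver case with dark vent slots sits on the black panel, with top corners at crop pixels (103,55), (370,108), (322,222) and (43,160). The L bracket has its outer corner at (578,338), and the clip lies above its long fence with the hub at (432,291). I'll fit the poses to these corners.

```bash
cat > fit.py <<'E'
from h import *
from scipy.optimize import least_squares
def T(q,P):
    c,s=np.cos(q[2]),np.sin(q[2]);P=np.array(P,float)
    return np.c_[q[0]+c*P[:,0]-s*P[:,1],q[1]+s*P[:,0]+c*P[:,1],P[:,2]+14]
def fit(obs,q0):
    f=lambda q:np.concatenate([(proj(s,T(q,P))-uv).ravel() for s,P,uv in obs])
    r=least_squares(f,q0,loss='soft_l1');return r.x,f(r.x).reshape(-1,2)
E
python3 - <<'E'
from fit import *
a=snap('scene');b=snap('side')
A=lambda l:np.array(l)/6+[185,190]; B=lambda l:np.array(l)/6+[180,150]
U=[(-45,-80,36),(-45,80,36),(45,80,36),(45,-80,36),(45,80,0),(45,-80,0)]
ua=A([(103,55),(370,108),(322,222),(43,160),(320,263),(50,207)])
V=[(45,80,36),(45,-80,36),(-45,-80,36),(-45,80,36),(-45,80,0),(45,80,0),(-45,-80,0)]
ub=B([(400,137),(580,70),(648,125),(478,190),(478,232),(402,180),(645,158)])
q,r=fit([(a,U,ua),(b,V,ub)],[525,-192,0]);print('unit',q.round(3),r.round(1).tolist())
C=[(16,16,22),(16,16,0),(16,-160,22),(0,-160,22),(16,-160,0),(-100,0,22),(-100,16,22)]
ca=A([(578,338),(578,362),(237,355),(237,328),(242,380),(526,177),(560,177)])
D=[(-100,0,22),(-100,16,22),(16,16,22),(10,-60,52)]
db=B([(352,242),(325,258),(208,212),(270,127)])
q,r=fit([(a,C,ca),(b,D,db)],[655,-10,0]);print('br',q.round(3),r.round(1).tolist())
print('home',T(q,[(-45,-80,0),(10,-60,46),(10,-124,46)]))
for S,l in((a,[(432,291)]),):print('hub',ray2z(a,A(l)[0],66))
print(manip.get_state()['tcp_rot'])
E
```

```text
unit [ 5.30652e+02 -1.89557e+02 -3.27000e-01] [[0.6, -0.2], [0.2, -0.2], [-0.2, -0.6], [0.2, -0.1], [0.5, 0.1], [0.2, -0.3], [0.3, -0.5], [-1.2, -1.1], [0.3, -2.0], [-0.3, -0.4], [-0.2, -0.4], [0.2, -0.8], [0.6, -0.7]]
br [ 6.60547e+02 -1.11660e+01  1.60000e-02] [[0.2, -0.3], [-0.0, 0.3], [0.4, -0.4], [0.4, 0.1], [-0.0, 0.0], [0.6, 0.3], [-0.3, 0.1], [-0.1, -0.0], [2.2, -0.8], [-0.4, -1.4], [0.6, -0.9]]
home [[ 616.81215387  -91.86482479   14.        ]
 [ 671.49031423  -71.00100972   60.        ]
 [ 672.49836789 -134.99307038   60.        ]]
hub [668.39374701 -71.07757797  66.        ]
[[-7.88573863e-06  9.99999997e-01 -7.49393366e-05]
 [ 1.00000000e+00  7.88624325e-06  6.73341616e-06]
 [ 6.73400713e-06 -7.49392834e-05 -9.99999997e-01]]
```

Poses found, in world coordinates:

| Item | x (mm) | y (mm) | yaw (rad) |
|---|---|---|---|
| Unit | 531 | -190 | -0.33 |
| Bracket corner | 660.5 | -11 | 0.016 |

I'll go behind the unit's long side with the fingers open along it.

Call:
apply_moves(targets=[[[-33,-28,0,0,0],[-33,-28,0,0,0],[-33,-28,0,0,0],[-33,-28,0,0,0],[-33,-28,0,0,0],[0,0,30,-10,0],[0,0,30,-10,0],[0,0,30,-10,0]]])

```text
time_s: 2.45
tcp_pos: [460.1, -165.3, 157.1]
tcp_rot: [[-0.505, 0.863, 0.001], [0.863, 0.505, -0.0], [-0.001, 0.0, -1.0]]
wrist_force: [0.4, 0.1, -0.5]
grip_width: 87.9
finger_force: 0.0
```

Call:
apply_moves(targets=[[[0,0,0,-10,0],[0,0,0,-10,0],[0,0,0,-10,0],[0,0,0,-10,0],[0,0,0,-1.4,0],[0,0,0,0,0]]])

```text
time_s: 3.2
tcp_pos: [460.0, -165.0, 157.7]
tcp_rot: [[-0.947, 0.322, 0.0], [0.322, 0.947, -0.0], [-0.0, -0.0, -1.0]]
wrist_force: [0.3, -0.4, -0.4]
grip_width: 87.6
finger_force: 0.0
```

Call:
apply_moves(targets=[[[0,0,30,0,0],[0,0,30,0,0],[0,0,30,0,0],[0,0,20,0,0],[0,0,0,0,0],[-6,0,0,0,0],[-6,0,0,0,0]]])

```text
time_s: 4.08
tcp_pos: [472.7, -169.4, 48.7]
tcp_rot: [[-0.948, 0.319, 0.002], [0.319, 0.948, -0.001], [-0.002, -0.0, -1.0]]
wrist_force: [-0.1, -0.6, -0.5]
grip_width: 88.1
finger_force: 0.0
```

Call:
apply_moves(targets=[[[-4,0,0,0,0],[-4,0,0,0,0],[-3,0,0,0,0],[-3,0,0,0,0],[-3,0,0,0,0],[-3,0,0,0,0],[-3,0,0,0,0],[0,0,0,0,0]]])

```text
time_s: 5.08
tcp_pos: [493.9, -176.5, 47.7]
tcp_rot: [[-0.948, 0.319, 0.001], [0.319, 0.948, -0.001], [-0.001, -0.0, -1.0]]
wrist_force: [0.3, -0.3, -0.1]
grip_width: 88.1
finger_force: 0.1
```

Run:
```python
from h import *
b=snap('side');a=snap('scene')
cb=cv2.resize(b['frame'][140:230,190:320],(780,540),interpolation=cv2.INTER_CUBIC)
ca=cv2.resize(a['frame'][170:270,185:315],(780,600),interpolation=cv2.INTER_CUBIC)
cv2.imwrite('pics/cd.png',cv2.resize(np.vstack([ca,cb]),None,fx=.52,fy=.52)[:,:,::-1])
```

```text
(no output)
```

View pics/cd.png

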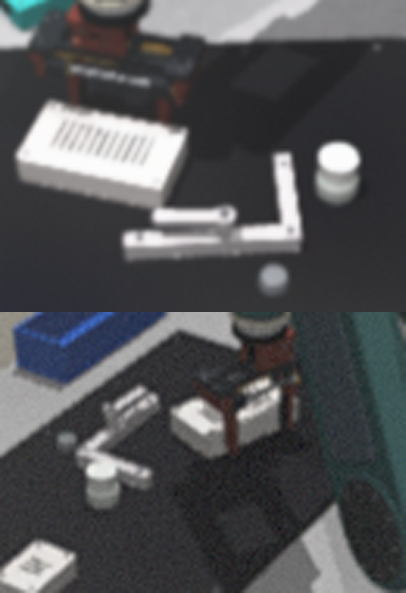

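The fingers are against the unit's robot-side long face. The unit's front-right bottom corner is now at scene (238,236), so it has moved about 10 mm. Next I'll push it toward the long fence while turning it square.

Call:
apply_moves(targets=[[[-5,0,0,-2,0],[-5,0,0,-2,0],[-5,0,0,-2,0],[-5,0,0,-2,0],[-5,0,0,-2,0],[-5,0,0,-2,0],[-5,0,0,-2,0],[-5,0,0,-2,0]]])

```text
time_s: 6.18
tcp_pos: [532.5, -184.3, 47.6]
tcp_rot: [[-0.999, 0.043, -0.0], [0.043, 0.999, -0.0], [0.0, -0.0, -1.0]]
wrist_force: [-3.4, -0.9, 0.9]
grip_width: 87.8
finger_force: 1.2
```

Call:
apply_moves(targets=[[[-4,0,0,-2,0],[-4,0,0,-1.5,0],[-4,0,0,0,0],[-2,0,0,0,0],[-2,0,0,0,0],[0,0,0,0,0]]])

```text
time_s: 6.92
tcp_pos: [548.4, -184.2, 47.6]
tcp_rot: [[-1.0, -0.016, 0.0], [-0.016, 1.0, 0.0], [-0.0, 0.0, -1.0]]
wrist_force: [-0.9, 1.2, 0.0]
grip_width: 87.9
finger_force: 0.7
```

Call:
apply_moves(targets=[[[-3,0,0,0,0],[-3,0,0,0,0],[-2,0,0,0,0],[-2,0,0,0,0]]])

```text
time_s: 7.42
tcp_pos: [558.3, -184.1, 47.6]
tcp_rot: [[-1.0, -0.016, -0.0], [-0.016, 1.0, -0.0], [0.0, -0.0, -1.0]]
wrist_force: [-1.7, -0.3, 0.1]
grip_width: 87.7
finger_force: 1.0
```

Call:
apply_moves(targets=[[[-1.5,0,0,0,0],[-1.5,0,0,0,0]]])

```text
time_s: 7.68
tcp_pos: [561.3, -184.1, 47.6]
tcp_rot: [[-1.0, -0.016, -0.0], [-0.016, 1.0, -0.0], [0.0, -0.0, -1.0]]
wrist_force: [-2.5, -1.0, -0.0]
grip_width: 88.3
finger_force: 1.9
```

Call:
apply_moves(targets=[[[-1,0,0,0,0],[-1,0,0,0,0]]])

```text
time_s: 7.92
tcp_pos: [561.4, -184.1, 47.6]
tcp_rot: [[-1.0, -0.016, -0.004], [-0.016, 1.0, 0.0], [0.004, 0.0, -1.0]]
wrist_force: [-9.1, -2.8, 6.3]
grip_width: 87.9
finger_force: 4.6
```

Call:
apply_moves(targets=[[[-1,0,0,0,0],[-1,0,0,0,0]]])

```text
time_s: 8.18
tcp_pos: [561.5, -184.0, 47.5]
tcp_rot: [[-1.0, -0.017, -0.007], [-0.017, 1.0, 0.0], [0.007, 0.001, -1.0]]
wrist_force: [-13.5, -4.2, 10.2]
grip_width: 88.0
finger_force: 6.8
```

Run:
```python
from h import *
b=snap('side');a=snap('scene');s=manip.get_state();print(s['wrist_force'],s['tcp_pos'])
ca=cv2.resize(a['frame'][185:265,195:305],(770,560),interpolation=cv2.INTER_CUBIC)
cv2.imwrite('pics/ce.png',ca[:,:,::-1])
```

```text
[-12.19375189  -3.55082918   8.20657867] [ 561.47571749 -184.01718308   47.49963191]
```

View pics/ce.png

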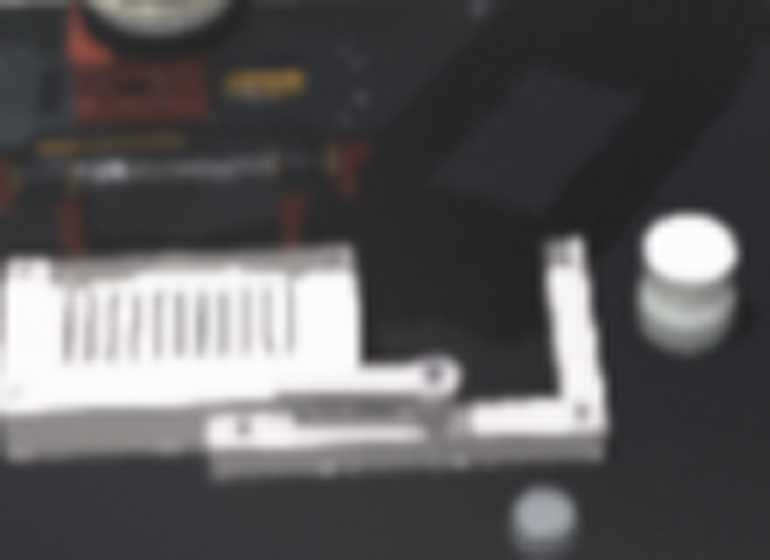

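The unit lies along the long fence: force rose at TCP x = 561.4, as predicted, and its right end is at scene (246,220). Next I back off, lift, and go round to its -y end.

Call:
apply_moves(targets=[[[15,0,0,0,0],[20,0,0,0,0],[0,0,-40,0,0],[0,0,-40,0,0],[0,-40,0,10,110],[0,0,0,10,110],[0,0,0,10,110],[0,0,0,10,110]]])

```text
time_s: 9.28
tcp_pos: [531.4, -224.9, 127.9]
tcp_rot: [[-0.772, 0.636, 0.002], [0.636, 0.772, -0.001], [-0.002, 0.001, -1.0]]
wrist_force: [-1.0, 0.2, 0.1]
grip_width: 52.0
finger_force: 0.0
```

Call:
apply_moves(targets=[[[0,0,0,10,110],[0,0,0,10,110],[0,0,0,10,110],[0,0,0,10,110],[0,0,0,10,110],[-35,40,0,0,110],[-35,40,0,0,110],[0,0,0,0,110]]])

```text
time_s: 10.28
tcp_pos: [615.6, -296.4, 128.0]
tcp_rot: [[-0.015, 1.0, 0.005], [1.0, 0.015, -0.003], [-0.003, 0.005, -1.0]]
wrist_force: [-0.3, -0.1, -0.7]
grip_width: 49.9
finger_force: 0.0
```

Run:
```python
from fit import *
a=snap('scene');b=snap('side')
print(ray2z(a,(195+355/7,185+245/7),50))
for c,s in(('scene',a),('side',b)):
    for x in manip.tip_of(c,'unit'):
        print(c,x['score'],ray2z(s,np.array(x['xy'])*[512,384],14).round(0))
print(manip.get_state()['tcp_pos'])
```

```text
[ 571.29676262 -104.30419152   50.        ]
scene 0.95 [ 215. -275.   14.]
scene 0.93 [ 600. -184.   14.]
scene 0.64 [ 342. -584.   14.]
scene 0.32 [ 609. -502.   14.]
side 0.81 [ 622. -177.   14.]
side 0.68 [ 315. -573.   14.]
[ 610.78670027 -292.24127753  127.31827066]
```

Call:
apply_moves(targets=[[[0,4,27,0,110],[0,0,27,0,110],[0,0,26,0,110],[0,0,0,0,110],[6,0,0,0,110],[5,0,0,0,110],[5,0,0,0,110],[5,0,0,0,110]]])

```text
time_s: 11.48
tcp_pos: [616.1, -272.9, 48.6]
tcp_rot: [[-0.016, 1.0, 0.001], [1.0, 0.016, -0.002], [-0.002, 0.001, -1.0]]
wrist_force: [0.4, -3.4, 2.4]
grip_width: 50.3
finger_force: 1.8
```

Call:
apply_moves(targets=[[[5,0,0,0,110],[5,0,0,0,110],[5,0,0,0,110],[5,0,0,0,110],[5,0,0,0,110],[5,0,0,0,110],[5,0,0,0,110],[5,0,0,0,110]]])

```text
time_s: 12.48
tcp_pos: [614.9, -231.9, 47.6]
tcp_rot: [[-0.016, 1.0, -0.0], [1.0, 0.016, 0.0], [0.0, -0.0, -1.0]]
wrist_force: [-0.7, -2.8, 2.8]
grip_width: 49.7
finger_force: 1.5
```

Call:
apply_moves(targets=[[[5,0,0,0,110],[5,0,0,0,110],[5,0,0,0,110],[5,0,0,0,110],[5,0,0,0,110],[5,0,0,0,110],[5,0,0,0,110],[5,0,0,0,110]]])

```text
time_s: 13.48
tcp_pos: [614.3, -191.9, 47.6]
tcp_rot: [[-0.016, 1.0, -0.0], [1.0, 0.016, 0.0], [0.0, -0.0, -1.0]]
wrist_force: [-0.1, -2.2, 0.7]
grip_width: 49.8
finger_force: 1.4
```

Call:
apply_moves(targets=[[[2,0,0,0,110],[2,0,0,0,110]]])

```text
time_s: 13.72
tcp_pos: [614.2, -188.1, 47.6]
tcp_rot: [[-0.016, 1.0, -0.0], [1.0, 0.016, 0.0], [0.0, -0.0, -1.0]]
wrist_force: [-0.1, -3.2, 1.8]
grip_width: 49.9
finger_force: 1.4
```

Call:
apply_moves(targets=[[[1.5,0,0,0,110],[1.5,0,0,0,110]]])

```text
time_s: 13.98
tcp_pos: [614.1, -185.2, 47.6]
tcp_rot: [[-0.016, 1.0, -0.0], [1.0, 0.016, 0.0], [0.0, -0.0, -1.0]]
wrist_force: [0.3, -2.6, 0.9]
grip_width: 49.7
finger_force: 1.3
```

Call:
apply_moves(targets=[[[1.5,0,0,0,110],[1.5,0,0,0,110]]])

```text
time_s: 14.22
tcp_pos: [614.6, -183.6, 47.7]
tcp_rot: [[-0.017, 1.0, 0.001], [1.0, 0.017, -0.003], [-0.003, 0.001, -1.0]]
wrist_force: [-0.2, -10.1, -1.5]
grip_width: 49.9
finger_force: 5.1
```

Call:
apply_moves(targets=[[[1,0,0,0,110],[1,0,0,0,110]]])

```text
time_s: 14.48
tcp_pos: [614.9, -183.5, 47.9]
tcp_rot: [[-0.018, 1.0, 0.002], [1.0, 0.018, -0.005], [-0.005, 0.001, -1.0]]
wrist_force: [-0.1, -15.3, -1.1]
grip_width: 50.2
finger_force: 7.8
```

Call:
apply_moves(targets=[[[1,0,0,0,110],[1,0,0,0,110]]])

```text
time_s: 14.72
tcp_pos: [615.0, -183.3, 48.2]
tcp_rot: [[-0.018, 1.0, 0.002], [1.0, 0.018, -0.008], [-0.008, 0.002, -1.0]]
wrist_force: [-3.6, -21.8, -0.7]
grip_width: 50.2
finger_force: 11.0
```

Force rose at y = -183.5, so the unit has met the short fence. I'll push once more in +x to make sure it sits flush on the long fence.

Call:
apply_moves(targets=[[[-10,0,0,0,110],[-10,0,0,0,110],[0,0,-40,0,110],[0,0,-40,0,110],[30,-40,0,-10,0],[0,0,0,-10,0],[0,0,0,-10,0],[0,0,0,-10,0]]])

```text
time_s: 15.72
tcp_pos: [573.5, -168.2, 127.5]
tcp_rot: [[-0.659, 0.752, -0.001], [0.752, 0.659, 0.001], [0.001, 0.0, -1.0]]
wrist_force: [-0.3, 1.0, 0.2]
grip_width: 86.1
finger_force: 0.0
```

Call:
apply_moves(targets=[[[0,0,0,-10,0],[0,0,0,-10,0],[0,0,0,-10,0],[0,0,0,-10,0],[0,0,0,-10,0],[20,40,0,0,0],[20,40,0,0,0],[0,0,0,0,0]]])

```text
time_s: 16.73
tcp_pos: [529.8, -86.5, 127.1]
tcp_rot: [[-1.0, -0.018, -0.004], [-0.018, 1.0, 0.002], [0.004, 0.002, -1.0]]
wrist_force: [0.2, -1.5, 0.6]
grip_width: 88.1
finger_force: 0.0
```

Call:
apply_moves(targets=[[[0,-4,27,0,0],[0,0,27,0,0],[0,0,26,0,0],[0,0,0,0,0],[-10,0,0,0,0],[-8,0,0,0,0],[-4,0,0,0,0],[-2,0,0,0,0]]])

```text
time_s: 17.73
tcp_pos: [557.4, -93.2, 48.1]
tcp_rot: [[-1.0, -0.016, 0.001], [-0.016, 1.0, -0.0], [-0.001, -0.0, -1.0]]
wrist_force: [-0.3, 0.7, 0.2]
grip_width: 87.5
finger_force: 0.0
```

Call:
apply_moves(targets=[[[-2,0,0,0,0],[-2,0,0,0,0],[-2,0,0,0,0]]])

```text
time_s: 18.1
tcp_pos: [559.6, -92.7, 47.2]
tcp_rot: [[-1.0, -0.017, -0.006], [-0.017, 1.0, 0.001], [0.006, 0.001, -1.0]]
wrist_force: [-9.1, -1.7, 6.1]
grip_width: 87.5
finger_force: 4.7
```

Contact at x = 559.6 matches the fence line at this y, so the unit is flush. Now I'll firm up the push, retract and close the fingers, then go behind the clip's tip.

Call:
apply_moves(targets=[[[-1.5,0,0,0,0],[0,0,0,0,0],[15,0,0,0,0],[15,0,0,0,0],[0,0,-40,0,0],[0,0,-45,0,255],[0,0,0,0,255],[0,0,0,0,255]]])

```text
time_s: 19.1
tcp_pos: [533.6, -93.4, 132.4]
tcp_rot: [[-1.0, -0.015, -0.0], [-0.015, 1.0, 0.0], [0.0, 0.0, -1.0]]
wrist_force: [0.0, 0.5, 0.0]
grip_width: 61.1
finger_force: 0.0
```

Run:
```python
from h import *
a=snap('scene');b=snap('side');s=manip.get_state();print(s['tcp_pos'],s['grip_width'])
ca=cv2.resize(a['frame'][190:260,215:315],(800,560),interpolation=cv2.INTER_CUBIC)
cv2.imwrite('pics/cf.png',ca[:,:,::-1])
print(proj(a,[(660.5,-11.2,36),(671.5,-71,66),(672.5,-135,60),(572,-13,50)]))
```

```text
[533.04821363 -93.17333386 131.41671803] 53.55301610153037
[[275.96097972 242.40398268]
 [257.06522529 239.25551199]
 [236.24438893 241.53255844]
 [273.5193564  219.26039515]]
```

View pics/cf.png

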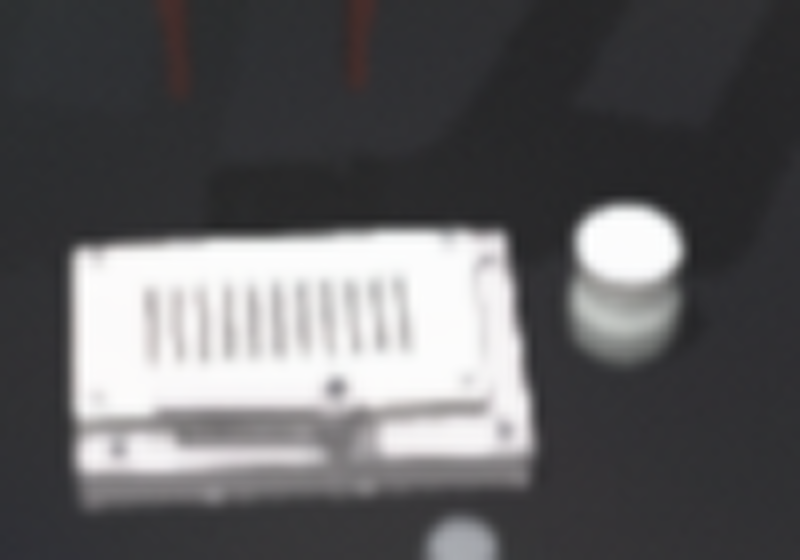

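The unit sits in the L, with its left end level with the long fence's end at crop x of about 75 and its right end on the short fence. The clip is still at 0, with its hub at crop (335,387). The jar is untouched. Now for the clip.

Call:
apply_moves(targets=[[[-34,-7,0,0,255],[-34,-7,0,0,255],[-34,-7,0,0,255],[-34,-7,0,0,255],[-34,-6,0,0,255],[0,0,0,0,255],[0,0,0,0,255]]])

```text
time_s: 20.08
tcp_pos: [703.2, -124.4, 130.8]
tcp_rot: [[-1.0, -0.016, -0.004], [-0.016, 1.0, 0.001], [0.004, 0.001, -1.0]]
wrist_force: [-0.3, 0.2, -0.2]
grip_width: 0.5
finger_force: 0.0
```

Call:
apply_moves(targets=[[[0,0,20,0,255],[0,0,20,0,255],[0,0,9,0,255],[0,0,0,0,255]]])

```text
time_s: 20.58
tcp_pos: [703.7, -124.6, 82.1]
tcp_rot: [[-1.0, -0.016, -0.003], [-0.016, 1.0, 0.001], [0.003, 0.001, -1.0]]
wrist_force: [-0.0, -0.7, 0.3]
grip_width: 0.3
finger_force: 0.0
```

Call:
apply_moves(targets=[[[8,0,0,0,255],[8,0,0,0,255],[6,0,0,0,255],[6,0,0,0,255],[6,0,0,0,255],[6,0,0,0,255]]])

```text
time_s: 21.32
tcp_pos: [664.7, -125.5, 83.8]
tcp_rot: [[-1.0, -0.016, 0.001], [-0.016, 1.0, -0.0], [-0.001, -0.0, -1.0]]
wrist_force: [1.4, 0.6, -0.5]
grip_width: 0.5
finger_force: 0.6
```

Call:
apply_moves(targets=[[[5,1.5,0,0,255],[5,2,0,0,255],[5,2,0,0,255],[5,3,0,0,255],[5,3.5,0,0,255],[4,4,0,0,255],[3,4,0,0,255],[3,4,0,0,255]]])

```text
time_s: 22.32
tcp_pos: [629.2, -101.7, 83.6]
tcp_rot: [[-1.0, -0.016, -0.0], [-0.016, 1.0, -0.0], [0.0, -0.0, -1.0]]
wrist_force: [1.1, -0.6, 0.2]
grip_width: 0.4
finger_force: 0.5
```

Call:
apply_moves(targets=[[[2.5,3,0,0,255],[2.5,3,0,0,255],[1,2,0,0,255],[0,1,0,0,255]]])

```text
time_s: 22.82
tcp_pos: [622.9, -93.0, 83.5]
tcp_rot: [[-1.0, -0.016, -0.001], [-0.016, 1.0, 0.0], [0.001, 0.0, -1.0]]
wrist_force: [-0.4, -0.7, -0.3]
grip_width: 0.4
finger_force: 0.5
```

Call:
apply_moves(targets=[[[0,1.5,0,0,255],[0,1.5,0,0,255]]])

```text
time_s: 23.08
tcp_pos: [622.9, -90.0, 83.5]
tcp_rot: [[-1.0, -0.016, -0.001], [-0.016, 1.0, 0.0], [0.001, 0.0, -1.0]]
wrist_force: [-1.0, -0.1, 0.8]
grip_width: 0.5
finger_force: 0.5
```

Call:
apply_moves(targets=[[[0,1,0,0,255],[0,1,0,0,255]]])

```text
time_s: 23.32
tcp_pos: [623.1, -88.0, 83.6]
tcp_rot: [[-1.0, -0.016, -0.0], [-0.016, 1.0, 0.0], [0.0, 0.0, -1.0]]
wrist_force: [-1.2, -1.7, 0.2]
grip_width: 0.8
finger_force: 0.5
```

Call:
apply_moves(targets=[[[0,1,0,0,255],[0,1,0,0,255]]])

```text
time_s: 23.58
tcp_pos: [623.1, -87.0, 83.6]
tcp_rot: [[-1.0, -0.016, -0.0], [-0.016, 1.0, -0.002], [0.0, -0.002, -1.0]]
wrist_force: [-1.3, -6.1, -1.4]
grip_width: 0.6
finger_force: 3.5
```

Call:
apply_moves(targets=[[[0,1,0,0,255],[0,1,0,0,255]]])

```text
time_s: 23.82
tcp_pos: [623.1, -86.7, 83.7]
tcp_rot: [[-1.0, -0.017, -0.0], [-0.017, 1.0, -0.004], [0.0, -0.004, -1.0]]
wrist_force: [-2.1, -13.4, -1.6]
grip_width: 0.4
finger_force: 6.4
```

The clip is on its stop, with force rising at y = -87. I'll back off, lift clear and check.

Call:
apply_moves(targets=[[[0,-8,0,0,255],[0,-15,0,0,255],[0,0,-30,0,255],[0,0,-50,0,255],[40,0,-40,0,255],[50,0,0,0,255],[50,0,0,0,255],[0,0,0,0,255]]])

```text
time_s: 24.82
tcp_pos: [479.5, -108.7, 203.5]
tcp_rot: [[-1.0, -0.014, -0.003], [-0.014, 1.0, 0.001], [0.003, 0.001, -1.0]]
wrist_force: [0.1, 0.2, -0.3]
grip_width: 0.4
finger_force: 0.0
```

Run:
```python
from h import *
a=snap('scene');b=snap('side')
ca=cv2.resize(a['frame'][190:265,215:315],(400,300),interpolation=cv2.INTER_CUBIC)
cb=cv2.resize(b['frame'][150:225,190:290],(400,300),interpolation=cv2.INTER_CUBIC)
cv2.imwrite('pics/cg.png',cv2.resize(np.vstack([ca,cb]),None,fx=1,fy=1)[:,:,::-1])
```

```text
(no output)
```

View pics/cg.png

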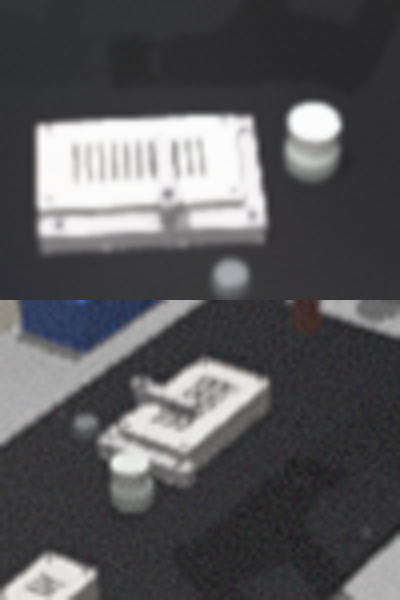

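The unit sits in the corner against both fences. The clip lies across its top, from the hub at (168,193) toward (165,140) in the upper half. The jar, foot and short module are undisturbed.

```bash
python3 -c "
from workcell import manip
print(manip.close_job())"
```

```text
the job is handed in; nothing more can be done
None
```

The unit is pushed flush into the bracket corner, the swing clip is at its stop across the top of the unit, and the job is handed in at about 25 s of the 61 s allowed.

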